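Load the last two clay balls into a kiln setter

TASK

Finish loading the pale three-well kiln setter: one clay ball already sits in it, and the two loose balls of that same size have to go into the two empty wells, one ball per well, fully seated. Set each one down in its well rather than dropping it from a height, and leave the ball that is already loaded in its well. The bigger clay ball is not part of this load.

Things in the scene. Friction and masses are not known exactly. Their poses are not given: they have to be found in the camera images.
- ball_a_center (a point): First loose ball: plain terracotta ball, 54 mm across, about 0.12 kg, rigid; the point is its centre. It starts on a fixed grey tube (46 mm outside, 34 mm inside, 30 mm tall), its centre about 51 mm above the table. A bigger ball (76 mm) on a like tube is a bystander, as are a pinch pot, a white jar and a wooden tool.
- ball_b_center (a point): Second loose ball, the same as the first: plain terracotta ball, 54 mm across, about 0.12 kg, rigid; the point is its centre. It starts on a fixed grey tube (46 mm outside, 34 mm inside, 30 mm tall), its centre about 51 mm above the table.
- ball_c_center (a point): The ball already loaded: same terracotta ball, 54 mm across, resting free in the setter's well at +85 mm along the setter's y; the point is its centre.
- setter: Pale fixed slab, 100 (its x) x 270 (its y) x 30 mm tall, flat on the table, any yaw. Origin: centre of its underside, z up. Three round wells in its top at y = -85, 0, +85 mm (x = 0), 38 mm across, 16 mm deep: a 54 mm ball rests on the rim and centres itself, its centre 49 mm above the underside. At the start y = -85 and y = 0 are empty, y = +85 holds the loaded ball.
There are look-alikes about, which are no part of the job. What is shaped like the part that bears ball_b_center but turquoise is not meant.

How it is judged:
By the outcome, as a careful person would: the job done as asked, in the order asked, and still so for the second after the job is handed in, with the robot touching nothing.
It also fails if it takes over 48 s, if anything falls off the work surface, if the arm or the gripper's body presses on something with over 40 N, if the wrist force passes 120 N, or if a joint passes its speed limit or range.

ROBOT

A 6-joint arm with a two-finger parallel gripper is mounted at the origin on the work surface. World frame = base frame: x ahead of the robot, y to its left, z up, the work surface at z = 0. Lengths are in m, angles in rad, forces in N, time in s.
With the tool pointing down it reaches from about 0.375 to 0.975 m from the base axis. Payload 3.8 kg.
Tool frame: the origin (TCP) lies where the fingers leave the gripper's body, on its centre line; the fingertips stand 73 mm ahead of it and the grasp point (between the pads) lies 54 mm ahead of it (nose_length is the distance from the TCP to the fingertips, in m); z points along the fingers, y is the line along which they close (so a half turn about z gives the same grasp; the last joint's range is limited). The gripper opens to 85 mm and grips with 20 to 120 N. Pads are 22 mm wide; open, the fingers measure 114 mm over their backs; the gripper's body (76 mm by 85 mm) begins 54 mm behind the grasp point. The pads swing forward as they close: fully open they stand 13 mm farther back than shut.
Start: joints at [-1.219, 0.264, 1.604, -0, 1.274, -0.037], TCP at [0.256, -0.625, 0.304] pointing down, gripper open.
Joint ranges: [-2.63, 2.63], [-0.94, 2.18], [0.31, 2.57], [-1.31, 4.45], [0, 2.66], [-2.55, 2.55]. Speed limits (rad/s): [2.57, 2.57, 3.14, 3.14, 3.14, 3.14].

INTERFACE

Orientations are given as a rotation vector (axis times angle).
In Python, from workcell import read_state, read_camera, calibration, finish_job, look_for, cut_out, tip_of, nose_length gives the robot as it stands.
- The arm moves only by the tool step_arm, never from a script. Its argument "targets" is a list of rows, each a list of 3 entries, a list of its own where there are three numbers: the turn, a rotation vector about the tool's x, y, z in rad, then the shift along the tool's x, y, z in mm, then the finger opening in mm, from 0 to 85.4. In form: [[[ax, ay, az], [x, y, z], grip], ...]. A call has 1 to 5 rows; each row shifts and turns the commanded pose from where the row before left it, along the tool's axes as they then stand; what a row does not reach is not made up. A row lasts 1/12 s, in which the tool goes at most 41.7 mm and 7.16 degrees, less where a joint would pass 70% of its speed; a pose out of reach is approached as far as the arm can. A call with a gripper value outside its range is refused whole. The fingers move at their own pace and stop on an object; "grip_force" is the grip in N (left out, the last holds). Time passes only in rows, so rows that do not move let the fingers close. It gives the time, the measured TCP pose, the force, the opening and the grip force at its end, in the units of the state.
- read_state(): the state, without advancing time (a new reading comes with each control period).
- read_camera(name): name is "scene" or "top" or "wrist"; returns the picture (420x560x3 uint8, red, green, blue); there is no depth.
- calibration(name): a dict with "camera_matrix" (3x3 intrinsics, pixels), "R" (3x3) and "t" (3): a world point X has camera coordinates R X + t. Camera axes: x right, y down, z forward; pixel columns grow to the right and rows downward; lengths in m; the calibration is good to about 2 mm. A picture is of the moment at which its call begins: read the wrist's pose just before it. calibration takes no time and is no camera call; for the wrist camera it gives the pose at the moment of the call.
- finish_job(): hands the job in; it is judged then, once.
Trained networks look in the newest picture that a camera, given by its name, has taken for a name from the list of things; names that differ only in an ending like _2 or _b are one class to them, and where a whole thing is asked for, a point or a joint stands for the part that bears it (a point fixed in the world has none). Each returns a list of dicts, best first, with "score" (0 to 1); they miss things now and then, are a little off and sometimes report something else, mostly with a low value. They report only what shows in the picture. A call takes as long as a camera call. They do not tell look-alikes from the thing itself.
- look_for(camera, query): "extent" ([left, top, right, bottom] in pixels, round what is visible of it).
- cut_out(camera, query): "region" (420x560 bool, what is visible of it) and "extent" ([left, top, right, bottom] in pixels, round what is visible of it).
- tip_of(camera, query): "at" ([row, column] in pixels: a listed point, or the origin of a listed thing).
The state is a dict: "time": time; "q": joint angles; "joint_vel": joint speeds; "joint_torque": joint torques, N m; "tool_pos": TCP position; "tcp_rot": TCP orientation; "wrist_force": force on the tool from outside, world axes, zero at the start; "torque": the same for the moment, N m; "width": opening from 0.0 (shut) to 1.0 (fully open); "grip_force": force on a finger pad.
Only numpy, scipy, OpenCV 4.12 (cv2) and the standard library are available. Lean on these libraries where they do the work, as an engineer would, in place of code of your own. Each camera call takes 0.05 s, during which the arm holds its last target. There are 200 camera calls.

## Working session

There is one attempt and no reset: what is moved stays moved. The work goes in short steps, Python scripts to look and compute and a tool call to move; the robot and the scene stay as the last step left them, time stands still between calls to the robot, and variables do not carry over. Pictures are saved under pics/ and viewed, at most 10 in all, crops included, and the job is handed in when it is done.

Besides the shell and the picture viewer there is one more tool, called after "Emit:" as name([rows], argument=value, ...), one row to a line, values as JSON. step_arm: Moves the arm, as the interface text tells. Its arguments: {"type":"object","properties":{"targets":{"type":"array","items":{"type":"array"}},"grip_force":{"type":"number"}},"required":["targets"]}

```bash
mkdir -p pics; python3 - <<'E'
from workcell import *
import cv2,numpy as np
s=read_state();print(s['time'],s['tool_pos'],s['tcp_rot'],nose_length)
ims=[]
for c in("scene","top"):
    im=read_camera(c);cv2.imwrite(f'pics/{c}0.png',im[:,:,::-1])
    for q in("ball_a_center","setter"):
        for d in look_for(c,q):print(c,q,round(d['score'],2),np.round(d['extent'],1))
        for d in tip_of(c,q):print(c,q,'tip',round(d['score'],2),np.round(d['at'],1))
    k=calibration(c);print(k)
E
```

```text
0.0 [ 0.25568837 -0.62410498  0.30253386] [-3.08026604e+00 -6.06513944e-01  5.54926443e-04] 0.0726
scene ball_a_center 0.72 [198.7 205.4 225.7 227.3]
scene ball_a_center tip 0.78 [215.7 212. ]
scene setter 0.94 [296.4 166.6 413.5 215.5]
scene setter tip 0.77 [197.1 352.2]
scene setter tip 0.25 [186.6 391.6]
{'camera_matrix': array([[536.91257593,   0.        , 278.4774573 ],
       [  0.        , 536.91257593, 217.91310479],
       [  0.        ,   0.        ,   1.        ]]), 'R': array([[ 0.58121519,  0.81365502, -0.0124266 ],
       [ 0.5256396 , -0.38704808, -0.75755976],
       [-0.62120199,  0.43377333, -0.65264752]]), 't': array([-0.3148554 , -0.25457571,  1.61510059])}
top ball_a_center 0.78 [313.1 255.6 339.4 278.7]
top ball_a_center 0.58 [120.  172.5 145.5 197.3]
top ball_a_center tip 0.72 [266.7 326.6]
top setter tip 0.67 [220.3 166.9]
{'camera_matrix': array([[398.40568361,   0.        , 276.94247308],
       [  0.        , 398.40568361, 201.90389188],
       [  0.        ,   0.        ,   1.        ]]), 'R': array([[-1.78503816e-03, -9.99965984e-01,  8.05260621e-03],
       [-9.88807665e-01,  5.63671747e-04, -1.49194784e-01],
       [ 1.49185170e-01, -8.22879713e-03, -9.88775036e-01]]), 't': array([-0.02192989,  0.58574082,  0.79093334])}
```

View pics/scene0.png

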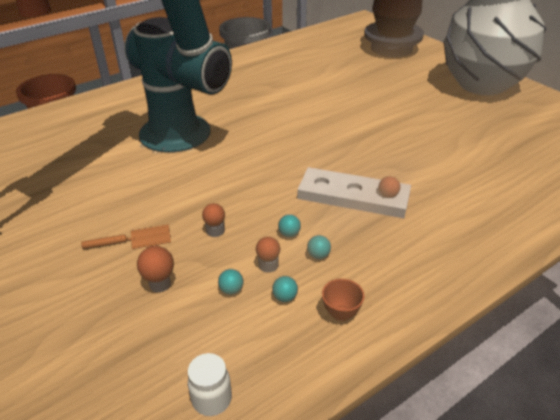

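View pics/top0.png

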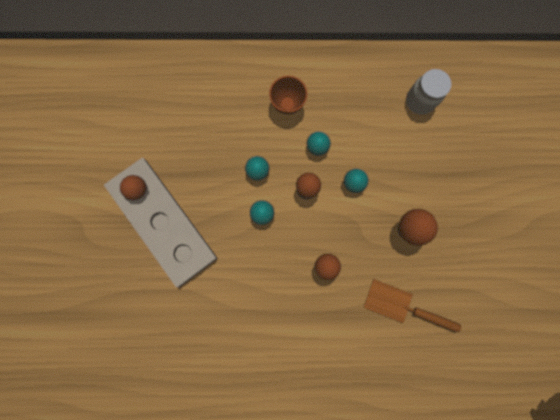

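The scene view shows the loose terracotta balls at (213,215) and (268,250), the loaded one at (389,186), the wells at (322,182) and (354,187), and the big ball at (156,264). In the top view the loose balls are at (328,267) and (308,186), the latter ringed by turquoise balls. There the wells are at (160,222) and (183,254).

```bash
cat > h.py <<'E'
import cv2,numpy as np
from workcell import *
from scipy.optimize import least_squares
def proj(k,X):
    c=k['R']@np.asarray(X).T+k['t'][:,None];p=k['camera_matrix']@c;return (p[:2]/p[2]).T
def ray(k,u):
    d=k['R'].T@np.linalg.inv(k['camera_matrix'])@np.r_[u,1];return -k['R'].T@k['t'],d/np.linalg.norm(d)
def tri(vs):
    A=0;b=0
    for k,u in vs:
        o,d=ray(k,u);P=np.eye(3)-np.outer(d,d);A=A+P;b=b+P@o
    X=np.linalg.solve(A,b);return X,[np.round(proj(k,X[None])[0]-u,1) for k,u in vs]
def blobs(im,kind):
    h=cv2.cvtColor(im,cv2.COLOR_RGB2HSV);H,S,V=[h[...,i].astype(int) for i in range(3)]
    m={'red':((H<10)|(H>172))&(S>130)&(V>50),'teal':(H>75)&(H<100)&(S>110)&(V>50),'pale':(S<60)&(V>105)}[kind].astype(np.uint8)
    n,l,st,c=cv2.connectedComponentsWithStats(m)
    return [(st[i],c[i],l==i) for i in range(1,n) if st[i,4]>60]
E
python3 - <<'E'
from h import *
for c in('scene','top'):
    im=cv2.imread(f'pics/{c}0.png')[:,:,::-1].copy()
    for kd in('red','teal','pale'):
        for st,ce,m in blobs(im,kd):
            (x,y),r=cv2.minEnclosingCircle(np.argwhere(m)[:,::-1].astype(np.float32))
            print(c,kd,st,np.round(ce,1),'circ',round(x,1),round(y,1),round(r,1))
S=cv2.imread('pics/scene0.png');T=cv2.imread('pics/top0.png')
a=cv2.resize(S[160:280,190:420],None,fx=3.4,fy=3.4,interpolation=2)[:300]
b=cv2.resize(T[150:295,95:225],None,fx=4,fy=4,interpolation=2)
cv2.imwrite('pics/b.png',b);cv2.imwrite('pics/a.png',cv2.resize(S[160:220,290:420],None,fx=6,fy=6,interpolation=2))
E
```

```text
scene red [ 17   0  33  17 386] [32.2  7.2] circ 33.0 5.0 16.8
scene red [  17   75   58   32 1046] [45.  89.3] circ 45.6 89.4 28.7
scene red [205 205  14  16  99] [212.2 211.8] circ 212.7 212.4 8.1
scene red [139 248  29  27 374] [152.6 259.8] circ 153.7 261.2 15.2
scene red [325 289  22  22 144] [338.4 301.1] circ 337.7 299.4 12.7
scene teal [282 216  16  14 167] [289.2 222.4] circ 289.4 222.5 7.8
scene teal [221 271  18  16 226] [229.5 278.3] circ 229.5 278.5 8.9
scene teal [278 279  18  19 257] [286.2 287.6] circ 286.1 287.8 9.3
scene pale [  0   0 148  35 328] [77.  15.7] circ 73.5 17.0 75.4
scene pale [283   0  14  30 366] [289.2  13.8] circ 289.5 14.0 15.4
scene pale [ 305    0   67   26 1068] [332.6   8.5] circ 338.5 12.5 34.8
scene pale [ 416    0   53   41 1418] [441.6  16.4] circ 442.5 13.7 28.1
scene pale [ 470    0   90   90 5194] [519.2  36. ] circ 514.8 47.7 60.5
scene pale [185  35  28  19 119] [200.9  47.3] circ 197.5 43.5 15.1
scene pale [455  34  37  30 356] [467.9  51.2] circ 475.5 49.5 20.6
scene pale [202  47  21  31  80] [208.1  58.4] circ 212.0 62.5 17.6
scene pale [ 298  168  112   49 2820] [349.7 191. ] circ 353.5 191.0 55.7
scene pale [308 235  23  21  88] [317.1 244.1] circ 318.9 246.0 11.3
scene pale [542 262  18  35 284] [554.  276.7] circ 558.3 279.0 17.0
scene pale [ 380  297  180  123 5815] [476.6 364.6] circ 469.5 364.0 105.0
scene pale [ 188  353   43   63 2155] [208.8 383.9] circ 209.0 384.0 31.1
top teal [308 133  21  21 331] [318.4 142.3] circ 318.2 142.7 10.5
top teal [247 157  21  22 350] [256.8 167.2] circ 256.8 167.4 10.7
top teal [346 170  21  21 351] [356.1 179.7] circ 356.0 180.0 10.8
top teal [251 201  22  23 372] [261.6 211.9] circ 261.7 212.0 11.1
top pale [421  69  30  29 687] [435.7  82.8] circ 435.3 83.1 15.5
top pale [ 105  159  111  128 5356] [163.1 225.8] circ 158.7 222.7 66.2
```

View pics/a.png

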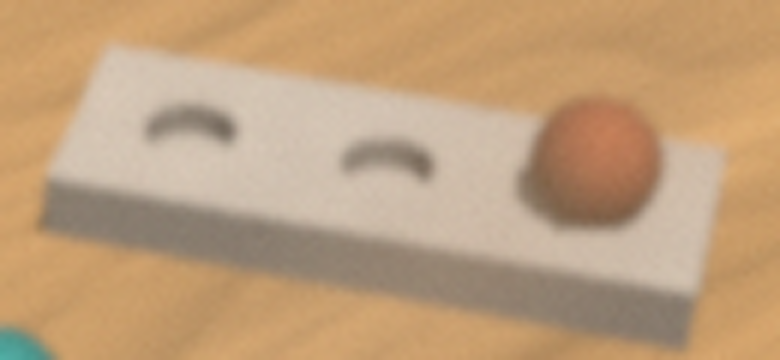

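View pics/b.png

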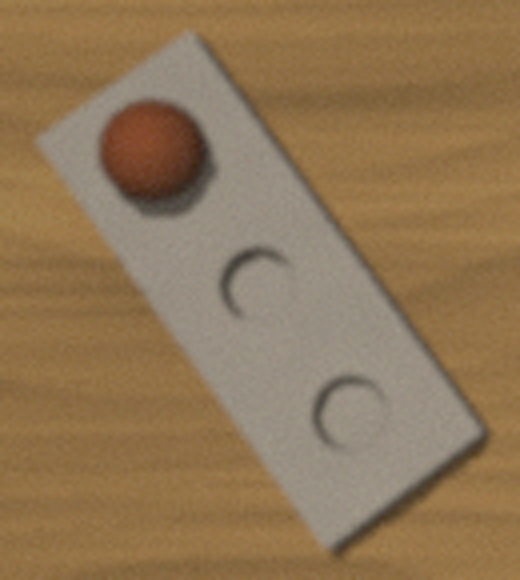

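The crops show the setter top corners clearly: scene crop (108,46), (47,180), (692,296), (723,152), and top crop (192,34), (37,138), (486,430), (333,546). Both wells are empty and ball c is in place.

```bash
cat >> h.py <<'E'
def ballfit(im,c,r0,w=None):
    """circle near c by radial edge strength of the a* channel"""
    a=cv2.GaussianBlur(cv2.cvtColor(np.ascontiguousarray(im),cv2.COLOR_RGB2LAB),(0,0),0.8).astype(np.float32)
    th=np.linspace(0,2*np.pi,72,endpoint=False);cs=np.c_[np.cos(th),np.sin(th)]
    def samp(x,y,r):
        p=(np.array([x,y])+r*cs).astype(np.float32);return cv2.remap(a,p[:,:1],p[:,1:],1)[:,0]
    def cost(p):
        x,y,r=p;d=np.linalg.norm((samp(x,y,r+1)-samp(x,y,r-1))[:,1:],axis=1);return -np.minimum(d,25).mean()
    from scipy.optimize import differential_evolution as de
    R=de(cost,[(c[0]-5,c[0]+5),(c[1]-5,c[1]+5),(r0*.75,r0*1.3)],seed=1,tol=1e-4);return R.x,R.fun
E
python3 - <<'E'
from h import *
K={c:calibration(c) for c in('scene','top')};I={c:cv2.imread(f'pics/{c}0.png')[:,:,::-1].copy() for c in K}
P={'A':((213,215),(328,267)),'B':((268,250),(308,186)),'C':((389,186),(133,188)),'big':((156,264),(418,227)),
 't1':((289,224),(262,212)),'t2':((230,281),(356,180)),'t3':((285,288),(318,143)),'t4':((319,247),(257,168))}
for n,(s,t) in P.items():
    g=1.4 if n=='big' else 1
    fs,e1=ballfit(I['scene'],s,11.5*g);ft,e2=ballfit(I['top'],t,13*g)
    X,r=tri([(K['scene'],fs[:2]),(K['top'],ft[:2])]);print(n,np.round(fs,1),np.round(ft,1),np.round(X*1000,1),*r)
f=lambda p,o,s:(np.array(p)+.5)/s-.5+np.array(o)
cs=[f(p,(290,160),6) for p in((692,296),(723,152),(108,46),(47,180))]  # ++, -+, --, +-
ct=[f(p,(95,150),4) for p in((192,34),(37,138),(333,546),(486,430))]
L=np.array([[50,135],[-50,135],[-50,-135],[50,-135]])/1e3
def top(p,Q):
    c,s=np.cos(p[2]),np.sin(p[2]);return np.c_[Q@np.array([[c,s],[-s,c]])+p[:2],np.full(len(Q),p[3])]
res=lambda p:np.r_[proj(K['scene'],top(p,L))-cs,proj(K['top'],top(p,L))-ct].ravel()
R=least_squares(res,[.55,.3,-.9,.03]);print(R.x,np.round(R.fun.reshape(-1,2),1))
R3=least_squares(lambda p:res(np.r_[p,.03]),R.x[:3]);print(R3.x,abs(R3.fun).max())
print(np.round(top(R.x,np.array([[0,-.085],[0,0],[0,.085]])),4))
E
```

```text
A [212.8 214.3  10.8] [327.9 266.1  12.2] [ 453.3 -124.5   53.3] [-0.5 -0. ] [-0.5 -0.3]
B [267.6 248.6  11.8] [307.9 184.3  11.9] [622.2 -86.6  52.6] [-0.4  0. ] [-0.4 -0.2]
C [389.1 186.4  10.1] [132.3 187.   11.9] [616.9 279.9  50.8] [-0.4  0.2] [-0.5 -0.3]
big [155.2 263.6  17.8] [418.  226.7  18.3] [ 532.2 -306.9   65.7] [-0.8 -0.1] [-0.8 -0.4]
t1 [289.  225.1  11.2] [261.5 212.   12. ] [566.8  11.1  29.4] [-0.5  0.1] [-0.5 -0.3]
t2 [230.1 281.   12.7] [355.8 180.2  12. ] [ 635.7 -191.7   29.4] [-0.5  0. ] [-0.4 -0.2]
t3 [284.7 288.6  12.8] [318.2 143.   11.8] [ 719.  -112.    28.6] [-0.6  0.1] [-0.5 -0.3]
t4 [318.6 246.7  11.7] [256.8 167.8  11.9] [663.4  21.7  28.4] [-0.6  0.1] [-0.5 -0.3]
[ 0.54909752  0.22630505 -0.91877162  0.03044112] [[-0.1  0.4]
 [-0.4  0.1]
 [-1.2  0.5]
 [-1.3  0.4]
 [-0.5 -1.4]
 [-0.4  0.2]
 [-1.2  0.5]
 [-0.2 -0.3]]
[ 0.54903208  0.22646858 -0.91870672] 1.34423169734427
[[0.4815 0.1747 0.0304]
 [0.5491 0.2263 0.0304]
 [0.6167 0.2779 0.0304]]
```

Emit:
step_arm([
  [[0, 0, -0.088], [0, 0, 10], 85],
  [[0, 0, -0.088], [0, 0, 10], 85],
  [[0, 0, -0.088], [0, 0, 10], 85],
  [[0, 0, 0], [33, -20, 5], 85],
  [[0, 0, 0], [33, -20, 5], 85],
])

```text
time: 0.92
tool_pos: [0.2834, -0.5531, 0.2626]
tcp_rot: [-2.976, -1.003, 0.0]
wrist_force: [0.3, 0.5, -0.4]
width: 0.996
grip_force: 0.0
```

Emit:
step_arm([
  [[0, 0, 0], [33, -20, 0], 85],
  [[0, 0, 0], [33, -20, 0], 85],
  [[0, 0, 0], [33, -20, 0], 85],
  [[0, 0, 0], [33, -20, 0], 85],
  [[0, 0, 0], [33, -20, 0], 85],
])

```text
time: 1.33
tool_pos: [0.3547, -0.3714, 0.2641]
tcp_rot: [2.975, 1.006, 0.001]
wrist_force: [1.5, 0.2, -0.2]
width: 1.0
grip_force: 0.0
```

Emit:
step_arm([
  [[0, 0, 0], [33, -20, 0], 85],
  [[0, 0, 0], [33, -20, 0], 85],
  [[0, 0, 0], [33, -20, 0], 85],
  [[0, 0, 0], [33, -20, 0], 85],
  [[0, 0, 0], [33, -20, 0], 85],
])

```text
time: 1.75
tool_pos: [0.425, -0.1917, 0.2644]
tcp_rot: [2.975, 1.006, 0.001]
wrist_force: [-0.3, -0.4, 0.3]
width: 0.992
grip_force: 0.0
```

Emit:
step_arm([
  [[0, 0, 0], [33, -20, 0], 85],
  [[0, 0, 0], [0, 0, 0], 85],
  [[0, 0, 0], [0, 0, 0], 85],
])

```text
time: 2.0
tool_pos: [0.4394, -0.1557, 0.2642]
tcp_rot: [2.973, 1.014, 0.001]
wrist_force: [0.3, -0.6, 0.1]
width: 0.994
grip_force: 0.0
```

```bash
cat >> h.py <<'E'
from scipy.spatial.transform import Rotation as Ro
def togo(X,s):
    """tool-axis shift in mm from the measured TCP to world point X"""
    return np.round(1000*Ro.from_rotvec(s['tcp_rot']).inv().apply(np.asarray(X)-s['tool_pos']),1)
E
python3 - <<'E'
from h import *
s=read_state();k=calibration('wrist');im=read_camera('wrist');cv2.imwrite('pics/w1.png',im[:,:,::-1])
np.savez('w1.npz',**k)
A=np.array([.4533,-.1245,.052]);W=np.array([[.4815,.1747,.03],[.6222,-.0866,.052]])
print('proj A',proj(k,[A]),proj(k,W),k['camera_matrix'][0,0],-k['R'].T@k['t'])
for d in tip_of('wrist','ball_a_center'):print(d)
print(togo([.4533,-.1245,.109],s))
E
```

```text
proj A [[261.13572475 161.75531934]] [[ -25.80435683 -106.63137412]
 [ 354.13618914  -43.56297089]] 309.2062251085651 [ 0.50706175 -0.1035229   0.33488232]
{'at': [163.5, 260.0], 'score': 0.86}
[ 30.  -16.3 155.2]
```

View pics/w1.png

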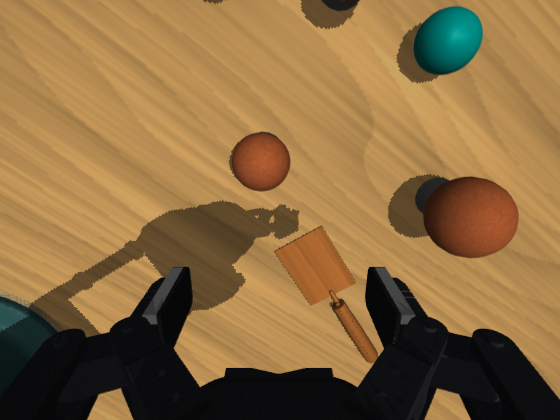

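The wrist view shows ball A at (261,161), within 1 px of the projected estimate, so I'm descending on it.

Emit:
step_arm([
  [[0, 0, 0], [30, -16, 0], 85],
  [[0, 0, 0], [0, 0, 40], 85],
  [[0, 0, 0], [0, 0, 40], 85],
  [[0, 0, 0], [0, 0, 40], 85],
  [[0, 0, 0], [0, 0, 20], 85],
])

```text
time: 2.52
tool_pos: [0.4497, -0.1273, 0.1196]
tcp_rot: [-2.974, -1.003, 0.008]
wrist_force: [-1.6, 0.5, -0.3]
width: 0.995
grip_force: 0.0
```

Emit:
step_arm([
  [[0, 0, 0], [0, 0, 15], 85],
  [[0, 0, 0], [0, 0, 0], 85],
  [[0, 0, 0], [0, 0, 0], 85],
])

```text
time: 2.77
tool_pos: [0.4519, -0.1278, 0.1082]
tcp_rot: [-2.976, -1.003, 0.003]
wrist_force: [0.4, -0.2, -0.2]
width: 0.998
grip_force: 0.0
```

```bash
python3 - <<'E'
from h import *
s=read_state();print(s['tool_pos'],togo([.4533,-.1245,.108],s))
im=read_camera('scene');cv2.imwrite('pics/s1.png',cv2.resize(im[130:250,130:290],None,fx=5,fy=5,interpolation=2)[:,:,::-1])
E
```

```text
[ 0.45193421 -0.12777881  0.10818056] [ 3.1 -1.8  0.2]
```

View pics/s1.png

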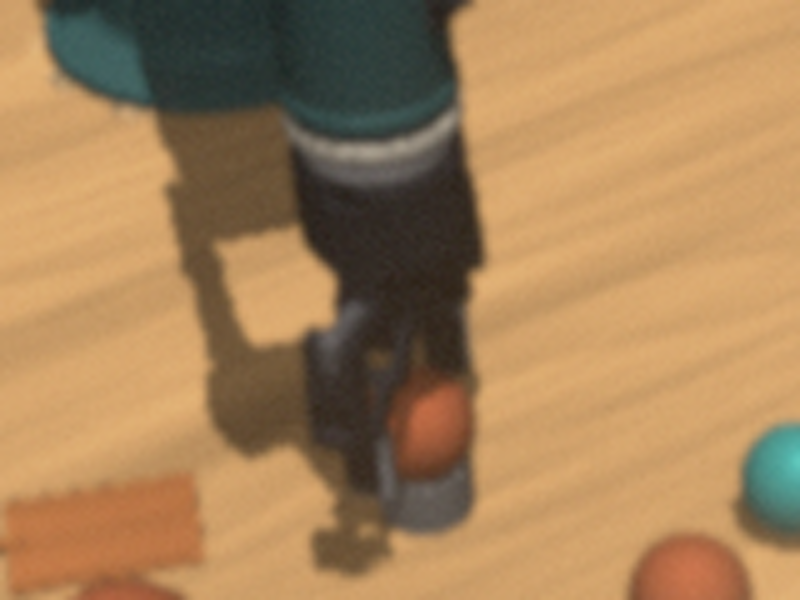

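The view shows the ball between the open fingers, sitting on its tube at about (430,430) in the crop. I'll nudge to centre and close.

Emit:
step_arm([
  [[0, 0, 0], [3, -2, 0], 75],
  [[0, 0, 0], [0, 0, 0], 60],
  [[0, 0, 0], [0, 0, 0], 45],
  [[0, 0, 0], [0, 0, 0], 45],
  [[0, 0, 0], [0, 0, 0], 45],
], grip_force=30)

```text
time: 3.23
tool_pos: [0.455, -0.1232, 0.1107]
tcp_rot: [2.975, 1.007, 0.003]
wrist_force: [-2.0, 1.6, 5.5]
width: 0.612
grip_force: 30.1
```

Emit:
step_arm([
  [[0, 0, 0], [0, 0, 0], 45],
  [[0, 0, 0], [0, 0, 0], 45],
  [[0, 0, 0], [0, 0, 0], 45],
])

```text
time: 3.48
tool_pos: [0.455, -0.1232, 0.1107]
tcp_rot: [2.974, 1.007, 0.003]
wrist_force: [-2.2, 1.5, 5.8]
width: 0.611
grip_force: 30.2
```

Emit:
step_arm([
  [[0, 0, 0], [0, 0, -10], 45],
  [[0, 0, 0], [0, 0, -20], 45],
  [[0, 0, 0], [0, 0, -30], 45],
  [[0, 0, 0], [0, 0, -20], 45],
  [[0, 0, 0], [0, 0, 0], 45],
], grip_force=40)

```text
time: 3.9
tool_pos: [0.4572, -0.1241, 0.1947]
tcp_rot: [2.97, 1.006, 0.013]
wrist_force: [1.8, -0.5, -0.2]
width: 0.607
grip_force: 42.3
```

```bash
python3 - <<'E'
from h import *
s=read_state();print(s['tool_pos'],s['wrist_force'],s['width'],s['grip_force'])
k=calibration('wrist');im=read_camera('wrist');cv2.imwrite('pics/w2.png',im[:,:,::-1])
R=Ro.from_rotvec(s['tcp_rot'])
for dz in(.05,.054,.058,.062):print(dz,proj(k,[R.apply([0,0,dz])+s['tool_pos']]))
k2=calibration('scene');im=read_camera('scene')
for dz in(.054,.058,.062):print(dz,proj(k2,[R.apply([0,0,dz])+s['tool_pos']]))
p=proj(k2,[R.apply([0,0,.058])+s['tool_pos']])[0]
print(ballfit(im,p,11.3));print(tip_of('scene','ball_a_center')[:3])
print(togo([.4815,.1747,.16],s))
E
```

```text
[ 0.45720643 -0.12408233  0.19466135] [ 1.76290151 -0.5033519  -0.22981031] 0.6065885507861191 42.26357817649841
0.05 [[278.49725622 295.18726733]]
0.054 [[278.51040582 290.07969639]]
0.058 [[278.52289073 285.23029864]]
0.062 [[278.53476013 280.61998174]]
0.054 [[209.76051287 185.09010918]]
0.058 [[209.93761931 186.54266526]]
0.062 [[210.11395763 187.9889215 ]]
(array([213.73925579, 186.09766833,   8.47683621]), np.float64(-6.046902656555176))
[{'at': [188.0, 207.3], 'score': 0.57}]
[ 200.7 -222.8   33.9]
```

View pics/w2.png

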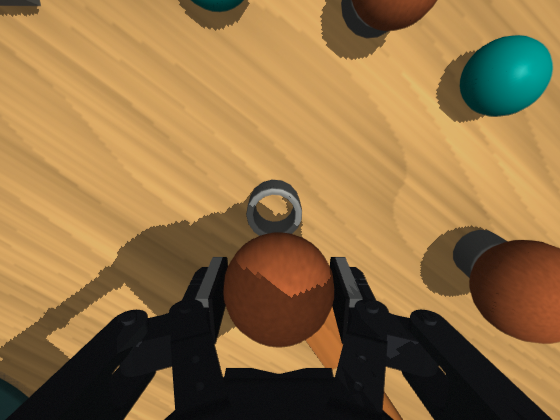

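Ball A is held at about (279,290), centred between the pads, and the tube is empty at (274,207). Next I carry it to just short of the setter so I can look at the wells.

Emit:
step_arm([
  [[0, 0, 0], [16, -32, 0], 45],
  [[0, 0, 0], [16, -32, 0], 45],
  [[0, 0, 0], [16, -32, 0], 45],
  [[0, 0, 0], [16, -32, 0], 45],
  [[0, 0, 0], [16, -32, 0], 45],
])

```text
time: 4.47
tool_pos: [0.4183, 0.0537, 0.187]
tcp_rot: [-2.975, -1.006, 0.005]
wrist_force: [0.4, 0.4, -2.0]
width: 0.605
grip_force: 42.4
```

Emit:
step_arm([
  [[0, 0, 0], [16, -32, 0], 45],
  [[0, 0, 0], [14, -31, 0], 45],
  [[0, 0, 0], [0, 0, 0], 45],
  [[0, 0, 0], [0, 0, 0], 45],
  [[0, 0, 0], [0, 0, 0], 45],
])

```text
time: 4.88
tool_pos: [0.405, 0.1205, 0.1876]
tcp_rot: [2.975, 1.009, -0.004]
wrist_force: [-0.1, 0.6, -2.0]
width: 0.611
grip_force: 42.5
```

```bash
python3 - <<'E'
from h import *
s=read_state();print(s['tool_pos'],s['width'],s['grip_force'])
k=calibration('wrist');im=read_camera('wrist');cv2.imwrite('pics/w3.png',im[:,:,::-1])
np.savez('w3.npz',rot=s['tcp_rot'],pos=s['tool_pos'],**k)
W=np.array([[.4815,.1747,.03],[.5491,.2263,.03],[.6167,.2779,.049]])
print(proj(k,W))
f,e=ballfit(im,(278.7,290),56);o,d=ray(k,f[:2])
fx=k['camera_matrix'][0,0];zc=fx*.027/f[2]
D=.027/np.sin(np.arctan(f[2]/fx));X=o+d*D
print(f,e,'ball in tool',togo(X,s))
print(togo(W[0]+[0,0,.1],s))
E
```

```text
[0.40503633 0.12048154 0.18758539] 0.611278579147176 42.49257802963257
[[ 284.02309087   84.91382146]
 [ 285.21383129  -67.91696873]
 [ 287.82182295 -323.83688354]]
[278.40619566 289.39255289  56.34944683] -10.16367244720459 ball in tool [ 0.6 -0.1 53.7]
[93.8  3.5 57.3]
```

View pics/w3.png

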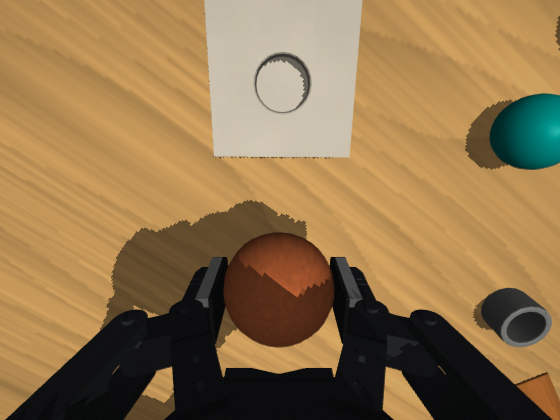

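The well is at about (283,83), 1–2 px from the prediction, so the target shifts by about 1 mm. I'll move over it and lower.

Emit:
step_arm([
  [[0, 0, 0], [35, 1, 0], 45],
  [[0, 0, 0], [35, 1, 0], 45],
  [[0, 0, 0], [24, 1, 20], 45],
  [[0, 0, 0], [0, 0, 35], 45],
  [[0, 0, 0], [0, 0, 5], 45],
])

```text
time: 5.35
tool_pos: [0.4811, 0.1735, 0.1241]
tcp_rot: [2.977, 1.004, -0.012]
wrist_force: [-2.9, -1.7, -3.0]
width: 0.606
grip_force: 42.7
```

Emit:
step_arm([
  [[0, 0, 0], [0, 0, 5], 45],
  [[0, 0, 0], [0, 0, 0], 45],
  [[0, 0, 0], [0, 0, 0], 45],
  [[0, 0, 0], [0, 0, 0], 45],
])

```text
time: 5.68
tool_pos: [0.4833, 0.1751, 0.1254]
tcp_rot: [2.976, 1.006, 0.004]
wrist_force: [-0.1, 0.1, -1.9]
width: 0.609
grip_force: 42.7
```

```bash
python3 - <<'E'
from h import *
s=read_state();w=np.load('w3.npz');R=Ro.from_rotvec(w['rot'])
T=R.apply([.0944,.0029,0])+w['pos'];T[2]=.105
print(s['tool_pos'],T,togo(T,s),Ro.from_rotvec(s['tcp_rot']).as_matrix()[:,2])
k=calibration('scene');im=read_camera('scene');cv2.imwrite('pics/s2.png',cv2.resize(im[110:230,270:430],None,fx=5,fy=5,interpolation=2)[:,:,::-1])
E
```

```text
[0.48325102 0.17514943 0.12538319] [0.4817119  0.17562283 0.105     ] [-1.  -1.3 20.4] [ 2.36726113e-03  6.95353002e-04 -9.99996956e-01]
```

View pics/s2.png

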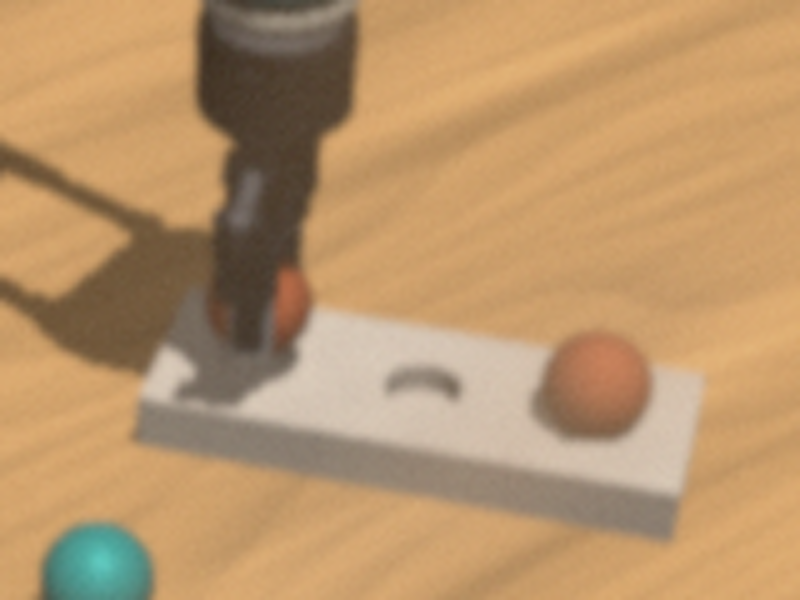

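```bash
python3 - <<'E'
from h import *
s=read_state();k=calibration('scene');R=Ro.from_rotvec(s['tcp_rot'])
for y in(.028,.036):
  for dz in(.062,.068,.074,.080):print(y,dz,((proj(k,[R.apply([0,y,dz])+s['tool_pos']])[0]-[270,110]+.5)*5).round())
E
```

```text
0.028 0.062 [247. 342.]
0.028 0.068 [246. 352.]
0.028 0.074 [246. 362.]
0.028 0.08 [245. 371.]
0.036 0.062 [243. 351.]
0.036 0.068 [242. 361.]
0.036 0.074 [242. 371.]
0.036 0.08 [242. 381.]
```

Emit:
step_arm([
  [[0, 0, 0], [-1, -1, 6], 45],
  [[0, 0, 0], [0, 0, 4], 45],
  [[0, 0, 0], [0, 0, 0], 45],
  [[0, 0, 0], [0, 0, 0], 45],
])

```text
time: 6.07
tool_pos: [0.4806, 0.1757, 0.1136]
tcp_rot: [-2.976, -1.008, 0.001]
wrist_force: [0.3, 0.1, -1.0]
width: 0.61
grip_force: 42.7
```

Emit:
step_arm([
  [[0, 0, 0], [0.5, 0, 2], 45],
  [[0, 0, 0], [0, 0, 0], 45],
  [[0, 0, 0], [0, 0, 2], 45],
  [[0, 0, 0], [0, 0, 0], 45],
  [[0, 0, 0], [0, 0, 0], 45],
])

```text
time: 6.48
tool_pos: [0.4819, 0.1763, 0.1102]
tcp_rot: [-2.976, -1.007, -0.002]
wrist_force: [0.3, 0.8, -0.0]
width: 0.607
grip_force: 43.1
```

Emit:
step_arm([
  [[0, 0, 0], [0, 0, 1], 45],
  [[0, 0, 0], [0, 0, 0], 45],
  [[0, 0, 0], [0, 0, 0], 45],
])

```text
time: 6.73
tool_pos: [0.4822, 0.1765, 0.1097]
tcp_rot: [-2.975, -1.007, -0.003]
wrist_force: [0.1, 1.8, 5.3]
width: 0.607
grip_force: 43.3
```

Emit:
step_arm([
  [[0, 0, 0], [0.5, 0, 1], 45],
  [[0, 0, 0], [0, 0, 0], 45],
  [[0, 0, 0], [0, 0, 0], 45],
], grip_force=20)

```text
time: 6.98
tool_pos: [0.4826, 0.1768, 0.1092]
tcp_rot: [-2.975, -1.007, -0.003]
wrist_force: [-1.2, 2.5, 7.2]
width: 0.604
grip_force: 43.8
```

Emit:
step_arm([
  [[0, 0, 0], [0, 0, 0], 54],
  [[0, 0, 0], [0, 0, 0], 58],
  [[0, 0, 0], [0, 0, 0], 64],
  [[0, 0, 0], [0, 0, 0], 70],
  [[0, 0, 0], [0, 0, 0], 74],
])

```text
time: 7.4
tool_pos: [0.4813, 0.176, 0.1073]
tcp_rot: [2.976, 1.007, -0.002]
wrist_force: [-0.6, -0.2, -0.4]
width: 0.863
grip_force: 0.0
```

Emit:
step_arm([
  [[0, 0, 0], [0, 0, 0], 74],
  [[0, 0, 0], [0, 0, -10], 74],
  [[0, 0, 0], [0, 0, -25], 74],
  [[0, 0, 0], [0, 0, -35], 80],
  [[0, 0, 0], [0, 0, -25], 85],
])

```text
time: 7.82
tool_pos: [0.4821, 0.1764, 0.2054]
tcp_rot: [2.976, 1.007, 0.002]
wrist_force: [1.9, 0.6, 0.3]
width: 0.993
grip_force: 0.0
```

```bash
python3 - <<'E'
from h import *
s=read_state();I={c:read_camera(c) for c in('scene','top')};K={c:calibration(c) for c in I}
for X in([.4817,.1756,.049],[.6167,.2779,.049]):
    v=[]
    for c in I:
        f,e=ballfit(I[c],proj(K[c],[X])[0],11);v.append((K[c],f[:2]));print(c,f.round(1),round(e,1))
    print(*tri(v))
print(s['tool_pos'],s['wrist_force'],togo([.6222,-.0866,.2],s))
E
```

```text
scene [323.4 174.2   8.3] -9.2
top [180.1 253.5  11.6] -10.6
[0.48097423 0.17846752 0.05156354] [array([-1.8,  0.4]), array([-1.9, -1.2])]
scene [389.1 186.2  10.2] -6.6
top [132.7 183.3   8.7] -10.3
[0.622483   0.27565566 0.05746358] [array([ 0.2, -0.1]), array([0.2, 0.1])]
[0.48213037 0.17636865 0.20538786] [1.85406664 0.61075919 0.2542052 ] [-48.5 294.    5.5]
```

Emit:
step_arm([
  [[0, 0, 0], [-14, 37, 0], 85],
  [[0, 0, 0], [-14, 37, 0], 85],
  [[0, 0, 0], [-14, 37, 0], 85],
  [[0, 0, 0], [-14, 37, 0], 85],
  [[0, 0, 0], [-14, 37, 0], 85],
])

```text
time: 8.33
tool_pos: [0.5384, -0.0148, 0.2027]
tcp_rot: [-2.975, -1.008, 0.001]
wrist_force: [0.2, 0.3, 0.0]
width: 0.992
grip_force: 0.0
```

Emit:
step_arm([
  [[0, 0, 0], [-14, 37, 0], 85],
  [[0, 0, 0], [-14, 37, 0], 85],
  [[0, 0, 0], [-15, 35, 0], 85],
  [[0, 0, 0], [0, 0, 0], 85],
  [[0, 0, 0], [0, 0, 0], 85],
])

```text
time: 8.75
tool_pos: [0.5706, -0.1279, 0.2025]
tcp_rot: [-2.977, -1.001, 0.001]
wrist_force: [0.3, 1.4, -0.4]
width: 0.998
grip_force: 0.0
```

```bash
python3 - <<'E'
from h import *
s=read_state();k=calibration('wrist');w=read_camera('wrist');cv2.imwrite('pics/w4.png',w[:,:,::-1])
B=np.array([.6222,-.0866,.052]);p=proj(k,[B])[0];print('B',p,ballfit(w,p,40),tip_of('wrist','ball_b_center')[:2])
I={c:read_camera(c) for c in('scene','top')};K={c:calibration(c) for c in I}
for X in([.4817,.1756,.049],[.6167,.2779,.049]):
    v=[]
    for c in I:
        f,e=ballfit(I[c],proj(K[c],[X])[0],11);v.append((K[c],f[:2]));print(c,f.round(1),round(e,1))
    print(*tri(v))
print(s['tool_pos'],togo(B+[0,0,.056],s))
a=cv2.resize(I['scene'][150:270,190:420],None,fx=3.4,fy=3.4,interpolation=2);b=cv2.resize(I['top'][120:310,95:380],None,fx=2,fy=2)
E
```

```text
B [276.53278602 127.56570239] (array([275.8750049 , 127.20441372,  39.34763577]), np.float64(-10.298497200012207)) [{'at': [33.6, 392.0], 'score': 0.9}, {'at': [190.6, 390.6], 'score': 0.77}]
scene [321.6 174.5   9.5] -10.3
top [179.5 252.8  12.2] -13.7
[0.48076206 0.17683452 0.05182762] [array([-0.5,  0.1]), array([-0.6, -0.3])]
scene [389.1 186.2  10.1] -6.9
top [132.3 187.1  12. ] -13.3
[0.6168129  0.27986402 0.05117231] [array([-0.5,  0.2]), array([-0.6, -0.3])]
[ 0.57056518 -0.12786215  0.20245689] [66.1 -1.6 94.4]
```

View pics/w4.png

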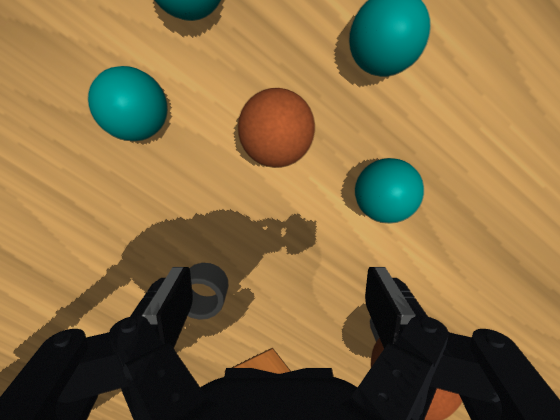

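The wrist view shows ball B at (276,127), matching the projection. The turquoise balls clear the finger lines. Ball A is seated, with the A–C spacing at 170.7 mm against 170.

Emit:
step_arm([
  [[0, 0, 0], [33, -1, 0], 76],
  [[0, 0, 0], [33, -1, 0], 76],
  [[0, 0, 0], [0, 0, 0], 76],
  [[0, 0, 0], [0, 0, 30], 76],
  [[0, 0, 0], [0, 0, 30], 76],
])

```text
time: 9.37
tool_pos: [0.6242, -0.0824, 0.1452]
tcp_rot: [2.971, 1.012, 0.009]
wrist_force: [-0.3, 0.3, -1.3]
width: 0.893
grip_force: 0.0
```

Emit:
step_arm([
  [[0, 0, 0], [0, 0, 20], 76],
  [[0, 0, 0], [0, 0, 13], 76],
  [[0, 0, 0], [0, 0, 0], 76],
  [[0, 0, 0], [0, 0, 0], 76],
])

```text
time: 9.7
tool_pos: [0.6213, -0.0834, 0.1095]
tcp_rot: [-2.974, -1.009, 0.002]
wrist_force: [0.6, -0.3, 0.5]
width: 0.894
grip_force: 0.0
```

```bash
python3 - <<'E'
from h import *
s=read_state();print(s['tool_pos'],togo([.6226,-.0862,.108],s))
E
```

```text
[ 0.621304   -0.0833651   0.10950746] [-0.7  3.   1.5]
```

Emit:
step_arm([
  [[0, 0, 0], [-0.7, 3, 1], 70],
  [[0, 0, 0], [0, 0, 0], 60],
  [[0, 0, 0], [0, 0, 0], 45],
  [[0, 0, 0], [0, 0, 0], 45],
  [[0, 0, 0], [0, 0, 0], 45],
], grip_force=35)

```text
time: 10.12
tool_pos: [0.6237, -0.0863, 0.1113]
tcp_rot: [-2.975, -1.006, -0.003]
wrist_force: [-3.5, 4.0, 7.1]
width: 0.614
grip_force: 35.3
```

Emit:
step_arm([
  [[0, 0, 0], [0, 0, 0], 45],
  [[0, 0, 0], [0, 0, -10], 45],
  [[0, 0, 0], [0, 0, -30], 45],
  [[0, 0, 0], [0, 0, -40], 45],
  [[0, 0, 0], [0, 0, -5], 45],
])

```text
time: 10.53
tool_pos: [0.6275, -0.0881, 0.2029]
tcp_rot: [2.969, 1.005, 0.018]
wrist_force: [2.5, -0.1, 1.3]
width: 0.608
grip_force: 37.1
```

```bash
python3 - <<'E'
from h import *
s=read_state();k=calibration('wrist');im=read_camera('wrist')
print(s['tool_pos'],s['width'],s['grip_force'],s['wrist_force'])
f,e=ballfit(im,(278.7,290),56);print(f,e)
print(togo([.5488,.2272,.2],s))
E
```

```text
[ 0.62745383 -0.08807867  0.20287266] 0.6075913353113396 37.08477079868317 [ 2.48934759 -0.09067866  1.33225616]
[278.28127693 289.18749386  56.15158534] -11.324939727783203
[ 128.9 -298.3    1. ]
```

Emit:
step_arm([
  [[0, 0, 0], [5, -37, 0], 45],
  [[0, 0, 0], [5, -37, 0], 45],
  [[0, 0, 0], [5, -37, 0], 45],
  [[0, 0, 0], [5, -37, 0], 45],
  [[0, 0, 0], [5, -37, 0], 45],
])

```text
time: 11.0
tool_pos: [0.5295, 0.076, 0.1938]
tcp_rot: [2.976, 1.006, 0.0]
wrist_force: [1.2, 0.9, -0.9]
width: 0.614
grip_force: 37.1
```

Emit:
step_arm([
  [[0, 0, 0], [5, -37, 0], 45],
  [[0, 0, 0], [5, -37, 0], 45],
  [[0, 0, 0], [4, -39, 0], 45],
  [[0, 0, 0], [0, 0, 0], 45],
  [[0, 0, 0], [0, 0, 0], 45],
])

```text
time: 11.42
tool_pos: [0.4719, 0.1748, 0.1938]
tcp_rot: [2.973, 1.013, 0.0]
wrist_force: [0.8, 0.1, -1.4]
width: 0.614
grip_force: 37.2
```

```bash
python3 - <<'E'
from h import *
s=read_state();k=calibration('wrist');im=read_camera('wrist')
np.savez('w5.npz',rot=s['tcp_rot'],pos=s['tool_pos'],**k)
W=np.array([.5491,.2263,.03]);p=proj(k,[W])[0];print(s['tool_pos'],p,togo(W,s))
v=im.copy();cv2.drawMarker(v,tuple(int(round(t)) for t in p),(255,0,0),0,10,1);cv2.imwrite('pics/w5.png',v[:,:,::-1])
E
```

```text
[0.47192353 0.17477097 0.19383869] [287.63234031  87.56250609] [ 92.6   6.3 163.8]
```

View pics/w5.png

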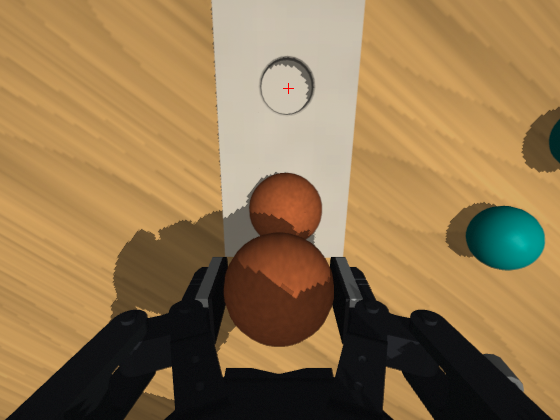

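The empty well is at about (287,86), again about 1 mm beyond the marker, and ball A sits at (285,208). I have now viewed 11 pictures, one over the allowance, so the rest will be numeric only.

Emit:
step_arm([
  [[0, 0, 0], [31, 2, 0], 45],
  [[0, 0, 0], [31, 2, 0], 45],
  [[0, 0, 0], [31.3, 1.8, 0], 45],
  [[0, 0, 0], [0, 0, 30], 45],
  [[0, 0, 0], [0, 0, 30], 45],
])

```text
time: 11.88
tool_pos: [0.5562, 0.2256, 0.1361]
tcp_rot: [2.976, 1.005, 0.014]
wrist_force: [-0.1, 0.2, -1.8]
width: 0.609
grip_force: 37.2
```

Emit:
step_arm([
  [[0, 0, 0], [0, 0, 10], 45],
  [[0, 0, 0], [0, 0, 5], 45],
  [[0, 0, 0], [0, 0, 0], 45],
  [[0, 0, 0], [0, 0, 0], 45],
])

```text
time: 12.22
tool_pos: [0.5515, 0.2249, 0.1197]
tcp_rot: [2.976, 1.006, 0.002]
wrist_force: [0.0, -0.3, -1.3]
width: 0.609
grip_force: 37.2
```

```bash
python3 - <<'E'
from h import *
s=read_state();w=np.load('w5.npz');R=Ro.from_rotvec(w['rot'])
T=R.apply([.0933,.0058,0])+w['pos'];T[2]=.110
print(s['tool_pos'],T,togo(T,s),s['wrist_force'])
E
```

```text
[0.5515431  0.22490738 0.11972258] [0.54934935 0.22715199 0.11      ] [-0.4 -3.1  9.7] [ 0.00832914 -0.28393235 -1.25402585]
```

Emit:
step_arm([
  [[0, 0, 0], [-0.4, -3, 3], 45],
  [[0, 0, 0], [0, 0, 2], 45],
  [[0, 0, 0], [0, 0, 2], 45],
  [[0, 0, 0], [0, 0, 0], 45],
  [[0, 0, 0], [0, 0, 0], 45],
])

```text
time: 12.63
tool_pos: [0.5486, 0.2278, 0.1123]
tcp_rot: [2.976, 1.008, 0.001]
wrist_force: [0.4, 1.0, -1.3]
width: 0.609
grip_force: 37.2
```

Emit:
step_arm([
  [[0, 0, 0], [0, 0, 2], 45],
  [[0, 0, 0], [0, 0, 0], 45],
  [[0, 0, 0], [0, 0, 0], 45],
])

```text
time: 12.88
tool_pos: [0.5495, 0.228, 0.1107]
tcp_rot: [-2.976, -1.007, -0.004]
wrist_force: [1.2, 1.6, 1.3]
width: 0.608
grip_force: 37.6
```

Emit:
step_arm([
  [[0, 0, 0], [0, 0, 1.5], 45],
  [[0, 0, 0], [0, 0, 0], 45],
  [[0, 0, 0], [0, 0, 0], 45],
])

```text
time: 13.13
tool_pos: [0.55, 0.2283, 0.1099]
tcp_rot: [-2.975, -1.007, -0.005]
wrist_force: [0.3, 1.2, 6.5]
width: 0.61
grip_force: 38.0
```

Contact is the same as for the first ball, so I'm releasing and retreating.

Emit:
step_arm([
  [[0, 0, 0], [0, 0, 0.5], 50],
  [[0, 0, 0], [0, 0, 0], 54],
  [[0, 0, 0], [0, 0, 0], 58],
  [[0, 0, 0], [0, 0, 0], 64],
  [[0, 0, 0], [0, 0, 0], 72],
])

```text
time: 13.55
tool_pos: [0.5479, 0.2273, 0.1071]
tcp_rot: [2.976, 1.007, -0.003]
wrist_force: [0.7, 0.4, 0.6]
width: 0.838
grip_force: 0.0
```

Emit:
step_arm([
  [[0, 0, 0], [0, 0, 0], 72],
  [[0, 0, 0], [0, 0, -10], 72],
  [[0, 0, 0], [0, 0, -25], 72],
  [[0, 0, 0], [0, 0, -35], 80],
  [[0, 0, 0], [0, 0, -40], 80],
])

```text
time: 13.97
tool_pos: [0.5469, 0.227, 0.2172]
tcp_rot: [2.976, 1.007, -0.008]
wrist_force: [0.9, 0.0, 0.1]
width: 0.94
grip_force: 0.0
```

Emit:
step_arm([
  [[0, 0, 0], [-20, 35, 0], 80],
  [[0, 0, 0], [-20, 35, 0], 80],
  [[0, 0, 0], [-20, 35, 0], 80],
  [[0, 0, 0], [-20, 35, 0], 80],
  [[0, 0, 0], [-20, 35, 0], 80],
])

```text
time: 14.38
tool_pos: [0.5754, 0.0263, 0.219]
tcp_rot: [2.975, 1.008, 0.002]
wrist_force: [-0.4, -0.5, -0.5]
width: 0.938
grip_force: 0.0
```

Emit:
step_arm([
  [[0, 0, 0], [0, 35, 0], 80],
  [[0, 0, 0], [0, 35, 0], 80],
  [[0, 0, 0], [0, 0, 0], 80],
  [[0, 0, 0], [0, 0, 0], 80],
])

```text
time: 14.72
tool_pos: [0.6188, -0.0295, 0.2185]
tcp_rot: [2.977, 1.003, 0.001]
wrist_force: [-1.0, 0.3, 0.2]
width: 0.936
grip_force: 0.0
```

```bash
python3 - <<'E'
from h import *
s=read_state();I={c:read_camera(c) for c in('scene','top')};K={c:calibration(c) for c in I}
for X in([.4817,.1756,.049],[.5491,.2272,.049],[.6167,.2779,.049]):
    v=[]
    for c in I:
        f,e=ballfit(I[c],proj(K[c],[X])[0],11);v.append((K[c],f[:2]));print(c,f.round(1),round(e,1))
    print(*tri(v))
print(s['tool_pos'],s['time'],s['wrist_force'])
E
```

```text
scene [321.6 174.5   9.5] -10.7
top [176.5 252.1   9.6] -14.1
[0.48071244 0.18069238 0.05091698] [array([ 0.6, -0.1]), array([0.6, 0.4])]
scene [354.8 180.3   9.7] -9.4
top [155.6 219.5  12. ] -14.2
[0.5487291  0.22829745 0.05148879] [array([-0.5,  0.1]), array([-0.5, -0.3])]
scene [389.  186.3  10.2] -6.9
top [132.3 187.   11.9] -14.2
[0.61688578 0.27974671 0.05105339] [array([-0.4,  0.1]), array([-0.4, -0.3])]
[ 0.61879371 -0.02952634  0.21851152] 14.7167 [-0.97485781  0.30117743  0.16380554]
```

```bash
python3 - <<'E'
from h import *
im=read_camera('top');f,e=ballfit(im,(179.5,252.8),14.2);print(f,e,read_state()['wrist_force'])
if abs(f[:2]-[179.5,252.8]).max()<1: print(finish_job())
E
```

```text
[177.43359069 252.32271674  10.65272968] -11.605533599853516 [ 0.50379314 -0.04108179  0.15570094]
```

Emit:
step_arm([
  [[0, 0, 0], [-25, 30, 0], 80],
  [[0, 0, 0], [-25, 30, 0], 80],
  [[0, 0, 0], [-25, 30, 0], 80],
  [[0, 0, 0], [-25, 30, 0], 80],
  [[0, 0, 0], [0, 0, 0], 80],
])

```text
time: 15.28
tool_pos: [0.6108, -0.1884, 0.2183]
tcp_rot: [2.974, 1.003, -0.001]
wrist_force: [1.2, -0.7, -0.1]
width: 0.942
grip_force: 0.0
```

```bash
python3 - <<'E'
from h import *
im=read_camera('top');f,e=ballfit(im,(179.5,252.8),13);print(f,e)
h=cv2.cvtColor(im,cv2.COLOR_RGB2LAB)[...,1][236:270:2,160:200:2];print(h)
if abs(f[:2]-[179.5,252.8]).max()<1.2: print(finish_job())
E
```

```text
[179.59209854 252.7489747   12.15481176] -13.988049507141113
[[129 130 130 129 130 130 129 130 129 129 130 130 130 130 129 129 129 129
  129 128]
 [129 130 130 129 129 130 130 130 128 130 129 128 129 129 129 128 129 130
  129 129]
 [130 130 129 131 130 129 128 130 131 135 137 133 131 131 128 129 130 128
  128 129]
 [128 130 129 130 130 130 133 141 148 150 149 148 148 138 132 129 129 130
  128 130]
 [130 129 129 131 129 133 146 151 152 150 152 150 150 148 141 132 131 129
  129 129]
 [129 130 129 129 132 148 150 151 152 155 154 151 151 149 147 137 130 129
  129 129]
 [130 130 129 129 139 152 152 151 153 153 154 154 153 149 147 144 133 130
  128 129]
 [130 129 129 131 145 153 153 153 155 155 154 154 152 151 147 146 139 130
  128 130]
 [128 129 128 131 148 151 154 155 156 156 154 155 152 151 147 143 138 129
  130 129]
 [130 129 130 131 148 150 152 152 154 153 153 153 151 151 146 143 136 129
  131 129]
 [129 130 129 130 143 148 153 154 153 153 152 152 151 148 145 142 134 130
  130 129]
 [129 129 128 131 138 146 151 151 150 152 153 151 152 146 144 142 129 129
  129 128]
 [128 129 129 130 131 141 149 149 148 150 148 149 148 144 144 138 129 130
  130 129]
 [129 130 130 130 130 130 140 147 147 146 146 144 143 142 135 129 131 131
  128 131]
 [131 129 130 130 130 129 132 140 140 145 142 138 139 131 128 130 129 129
  129 129]
 [135 129 130 131 128 129 130 129 131 131 132 132 132 129 129 130 130 130
  131 130]
 [136 134 131 130 130 130 128 129 129 129 130 127 128 130 128 129 130 130
  131 129]]
the job is handed in; nothing more can be done
None
```

Both loose balls were set down in the two empty wells, the loaded ball stayed in its well, and I handed the job in at about 15 s; the final camera check put all three on their wells. I viewed 11 pictures, one over the limit of 10.

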